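Weigh out hose fittings on the counter scale

TASK

Weigh out an order of brass hose fittings: move them one at a time from the wooden stand onto the scale's pan, setting each down gently, until the dial's needle comes to rest between the two tabs of the target clip, and leave the rest on the stand. Then press the round ticket button on the scale fully down and let it go; do not press it before the weight is right, do not drop fittings onto the pan or push it down to its stop, and leave the jar, the carton and the bottle where they are.

Things in the scene. Friction and masses are not known exactly. Their poses are not given: they have to be found in the camera images.
- needle (a joint): Black needle of the scale's round white dial, 53 mm long from the pivot. Joint value in rad: 0 with the pan empty, growing clockwise seen from above by 0.5 rad per 100 g on the pan (damped, settles in about 0.7 s). At 0 it points to the scale's own +y (towards the pan). Full scale about 3.8 rad, where the pan meets its stop.
- target (a joint): Target clip on the rim of the dial: a dark curved clip with two short radial tabs, one at each end, that mark the target range. Joint value in rad on the same scale as the needle: the middle of the range; the tabs stand at this value -0.375 and +0.375. It is set anew each time (about 1.1 to 1.95) and is not to be moved.
- needle_tip (a point): Tip of the dial needle, 53 mm from the dial's centre; its axes turn with the needle.
- target_mid (a point): Point midway between the two target tabs at the radius and height of the needle's tip; the needle is in the range while its tip is within 19.7 mm of this point.
- scale: White counter scale, a case 200 mm (x) by 360 mm (y) by 50 mm high, fixed to the counter; origin at the centre of its underside. The pan stands over its +y half (pan centre 90 mm along +y); the dial (138 mm across, centre at x +28, y -95 mm, top about 69 mm above the counter) and the ticket button (x -72, y -95 mm) are on the -y half.
- pan_floor (a point): Centre of the upper face of the steel pan's floor, 80 mm above the counter when empty. The pan is 180 mm (x) by 170 mm (y) outside, axes as the scale's, with a 4 mm thick lip standing 10 mm above its floor. It sinks straight down on a spring (368 N/m: 2.7 mm per 100 g) to a stop at about 20 mm. A fitting let go within a few mm of the floor lands gently; a drop of 20 mm or more is too hard.
- ticket_top (a point): Centre of the top of the round grey push button (28 mm across) on the scale's case. It is pushed straight down 6 mm against a spring, about 4 N when fully down, and comes back up by itself.
- ticket (a joint): Travel of the ticket button in m: 0 released, 0.006 fully down.
- stand_top (a point): Centre of the top of the wooden stand with a rubber mat on which the fittings wait: 200 mm (x) by 250 mm (y), 45 mm high, fixed to the counter.
- jar: bystander: white jar, 70 mm across, 100 mm tall; origin at the centre of its underside
- carton: bystander: cardboard box, 70 x 110 x 60 mm; origin at the centre of its underside
- bottle: bystander: white bottle, 64 mm across, 170 mm tall; origin at the centre of its underside
- fit1_mid (a point): Centre (half-way up) of a brass hose fitting standing upright: lower part a hexagon 30 mm across flats (two of the flats face its own +y and -y), 20 mm high; upper part a round collar 24 mm across, to 34 mm total height. About 110 g, but each fitting may be up to 15 % lighter or heavier. All five look alike.
- fit2_mid (a point): Centre (half-way up) of a brass hose fitting standing upright: lower part a hexagon 30 mm across flats (two of the flats face its own +y and -y), 20 mm high; upper part a round collar 24 mm across, to 34 mm total height. About 110 g, but each fitting may be up to 15 % lighter or heavier. All five look alike.
- fit3_mid (a point): Centre (half-way up) of a brass hose fitting standing upright: lower part a hexagon 30 mm across flats (two of the flats face its own +y and -y), 20 mm high; upper part a round collar 24 mm across, to 34 mm total height. About 110 g, but each fitting may be up to 15 % lighter or heavier. All five look alike.
- fit4_mid (a point): Centre (half-way up) of a brass hose fitting standing upright: lower part a hexagon 30 mm across flats (two of the flats face its own +y and -y), 20 mm high; upper part a round collar 24 mm across, to 34 mm total height. About 110 g, but each fitting may be up to 15 % lighter or heavier. All five look alike.
- fit5_mid (a point): Centre (half-way up) of a brass hose fitting standing upright: lower part a hexagon 30 mm across flats (two of the flats face its own +y and -y), 20 mm high; upper part a round collar 24 mm across, to 34 mm total height. About 110 g, but each fitting may be up to 15 % lighter or heavier. All five look alike.

How it is judged:
By the outcome, as a careful person would: the job done as asked, in the order asked, and still so for the second after the job is handed in, with the robot touching nothing.
It also fails if it takes over 72 s, if anything falls off the work surface, if the arm or the gripper's body presses on something with over 40 N, if the wrist force passes 120 N, or if a joint passes its speed limit or range.

ROBOT

A 7-joint arm with a two-finger parallel gripper is mounted at the origin on the work surface. World frame = base frame: x ahead of the robot, y to its left, z up, the work surface at z = 0. Lengths are in m, angles in rad, forces in N, time in s.
With the tool pointing down it reaches from about 0.425 to 0.875 m from the base axis. Payload 4.7 kg.
Tool frame: the origin (TCP) lies at the very end of the fingers, on their centre line; the grasp point (between the pads) lies 19 mm behind it; z points along the fingers, y is the direction in which the jaws open and shut (so a half turn about z gives the same grasp; the last joint's range is limited). The gripper opens to 87 mm and grips with 3 to 60 N. Pads are 19 mm wide; open, the fingers measure 117 mm over their backs; the gripper's body (75 mm by 190 mm) begins 51 mm behind the grasp point.
Start: joints at [0.014, 0.321, -0.07, 1.45, 0.023, 1.371, -0.057], TCP at [0.65, -0, 0.189] pointing down, gripper open.
Joint ranges: [-2.86, 2.86], [-0.3, 2.09], [-1.38, 1.24], [0.06, 2.45], [-1.56, 4.7], [0.09, 2.05], [-2.69, 2.69]. Speed limits (rad/s): [2.57, 2.57, 3.14, 3.14, 3.14, 3.14, 3.14].

INTERFACE

Orientations are given as a rotation vector (axis times angle).
In Python, from bench import * gives the robot as it stands.
- The arm moves only by the shell command python3 -m jog 'ROWS' [OPENING] [FORCE]. ROWS is JSON, a list of rows, each a list of 4 numbers: the shift along the world's x, y, z in mm, then the turn about the world's z in rad. In form: [[x, y, z, twist], ...]. A call has exactly 8 rows; each row is the pose to reach, as a shift and turn from the pose commanded when the call began; what a row does not reach only later rows make up. A row lasts 1/8 s, in which the tool goes at most 62.5 mm and 10.7 degrees, less where a joint would pass 70% of its speed; a pose out of reach is approached as far as the arm can. A call with a gripper value outside its range is refused whole. OPENING is the opening, from -1 (shut) to 1 (fully open), set as the call begins (- or left out, the last holds). The fingers move at their own pace and stop on an object; FORCE is the grip in N (left out, the last holds). Time passes only in rows, so rows that repeat a pose let the fingers close, or fill a call up. It gives the time, the measured TCP pose, the force and the opening at its end, in the units of the state.
- get_state(): the state, without advancing time (a new reading comes with each control period).
- get_image(name): name is "scene" or "side" or "wrist"; returns a dict with "image" (480x640x3 uint8, red, green, blue), "fx", "fy", "cx", "cy" (pixels), "position" and "rotation" of the camera in the world; the wrist camera has in their place "tool_from_camera" (4x4, takes a point from camera to tool coordinates, whose origin is the TCP and whose axes are the flange's). Camera axes: x right, y down, z forward; pixel columns grow to the right and rows downward; lengths in m; the calibration is good to about 2 mm. A picture is of the moment at which its call begins: read the wrist's pose just before it. There is no depth.
- close_job(): hands the job in, once; it reports no verdict.
The state is a dict: "time": time; "joint_positions": joint angles; "qd": joint speeds; "joint_torque": joint torques, N m; "position": TCP position; "tool_rot": TCP orientation; "ft_force": force on the tool from outside, world axes, zero at the start; "torque": the same for the moment, N m; "grip_width": opening from 0.0 (shut) to 1.0 (fully open).
Only numpy, scipy, OpenCV 4.12 (cv2) and the standard library are available. Lean on these libraries where they do the work, as an engineer would, in place of code of your own. Each camera call takes 0.05 s, during which the arm holds its last target. There are 200 camera calls.

## Working session

There is one attempt and no reset: what is moved stays moved. The work goes in short steps, Python scripts to look and compute and a shell command to move; the robot and the scene stay as the last step left them, time stands still between calls to the robot, and variables do not carry over. Pictures are saved under pics/ and viewed, about 8 in all and at most 12, crops included, and the job is handed in when it is done.

```bash
mkdir -p pics
cat > h.py <<'E'
from bench import *
import numpy as np, cv2
from scipy.spatial.transform import Rotation as R
def cam(n):
    s=get_state(); d=get_image(n)
    if n=="wrist":
        T=np.eye(4);T[:3,:3]=R.from_rotvec(s["tool_rot"]).as_matrix();T[:3,3]=s["position"]
        M=T@np.array(d["tool_from_camera"]);d["position"]=M[:3,3];d["rotation"]=M[:3,:3]
    return d
def save(d,f,scale=1):
    cv2.imwrite(f,cv2.resize(d["image"][:,:,::-1],None,fx=scale,fy=scale))
def world(d,u,v,z):
    r=np.array(d["rotation"])@[(u-d["cx"])/d["fx"],(v-d["cy"])/d["fy"],1]
    p=np.array(d["position"]);return p+r*(z-p[2])/r[2]
def pix(d,P):
    c=np.array(d["rotation"]).T@(np.array(P)-d["position"]);return c[0]/c[2]*d["fx"]+d["cx"],c[1]/c[2]*d["fy"]+d["cy"]
E
python3 - <<'E'
from h import *
import pickle
D={n:cam(n) for n in("scene","side","wrist")}
pickle.dump(D,open("d0.pkl","wb"))
for n in D: save(D[n],f"pics/{n}0.png"); print(n,D[n]["position"],D[n]["fx"],D[n]["rotation"])
print(get_state())
E
```

```text
scene [1.2493064  0.37427564 0.68786285] 550.6591178910887 [-1.22773027 -2.18403163  1.04691242]
side [0.38666164 0.50011202 0.69441541] 480.9272111931016 [-0.58615816  2.73161368 -1.0675405 ]
wrist [0.64943712 0.07875112 0.3840843 ] 332.1799758215868 [[ 9.99999168e-01  1.04928518e-03 -7.50518318e-04]
 [ 7.87862511e-04 -9.57399678e-01 -2.88765017e-01]
 [-1.02154285e-03  2.88764185e-01 -9.57399708e-01]]
{'time': 0.15, 'joint_positions': array([ 0.0141215 ,  0.32165121, -0.07008665,  1.45144408,  0.0225876 ,
        1.37077589, -0.0568936 ]), 'qd': array([-1.62381087e-03, -2.43267542e-03, -6.42555202e-06, -4.33943543e-03,
       -7.60091596e-04,  3.83724740e-04,  8.62671201e-04]), 'joint_torque': array([ 2.16972071e-04, -4.91794288e+01, -4.04079035e-01, -3.12878716e+01,
       -6.39387709e-02,  4.04033612e-02,  9.90178205e-05]), 'position': array([ 6.49516787e-01, -5.74166929e-05,  1.88489026e-01]), 'tool_rot': array([-2.22072277e+00, -2.22074430e+00,  1.73772640e-03]), 'ft_force': array([-0.30276057,  0.43687653,  0.14729175]), 'torque': array([-0.00648573,  0.01636269,  0.05146106]), 'grip_width': 0.9989965388750958}
```

View pics/scene0.png

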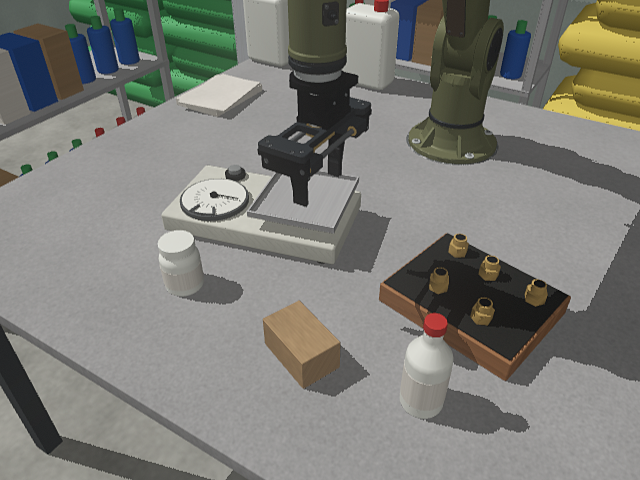

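View pics/wrist0.png

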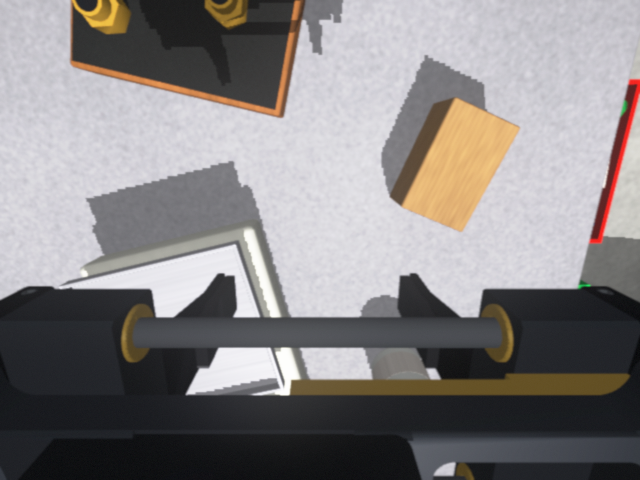

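The scene view shows the scale with its dial at (214,198), the button at (235,172) and the pan at (305,197). The five fittings stand on the mat at about (459,243), (490,266), (440,279), (484,310) and (537,291). The wrist view shows two fittings at the top edge. Next I'll zoom in on these.

Run:
```python
from h import *
import pickle
D=pickle.load(open("d0.pkl","rb"))
s=D["scene"]["image"][:,:,::-1]
a=cv2.resize(s[155:275,155:375],(550,300),interpolation=cv2.INTER_CUBIC)
b=cv2.resize(s[225:345,375:575],(500,300),interpolation=cv2.INTER_CUBIC)
o=np.zeros((600,800,3),np.uint8);o[:300,:550]=a;o[300:,:500]=b
cv2.imwrite("pics/crop0.png",o)
```

```text
(no output)
```

View pics/crop0.png

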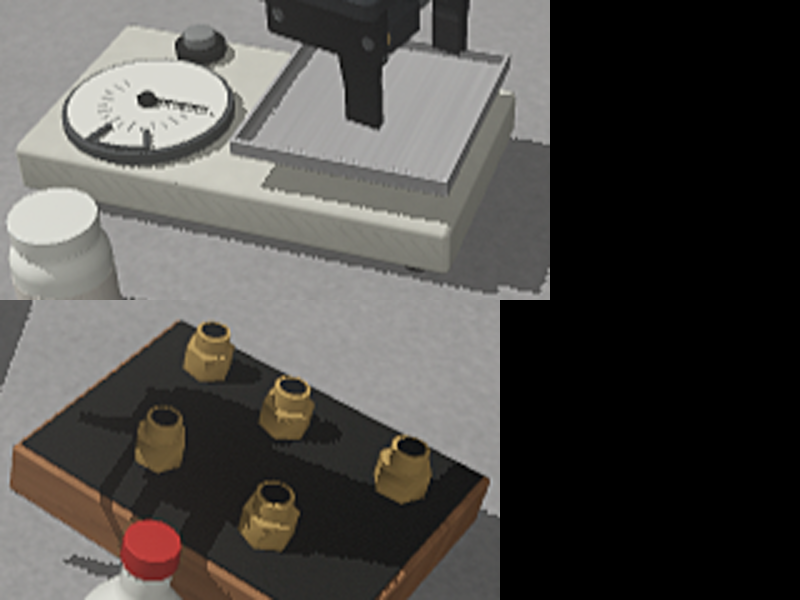

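View pics/side0.png

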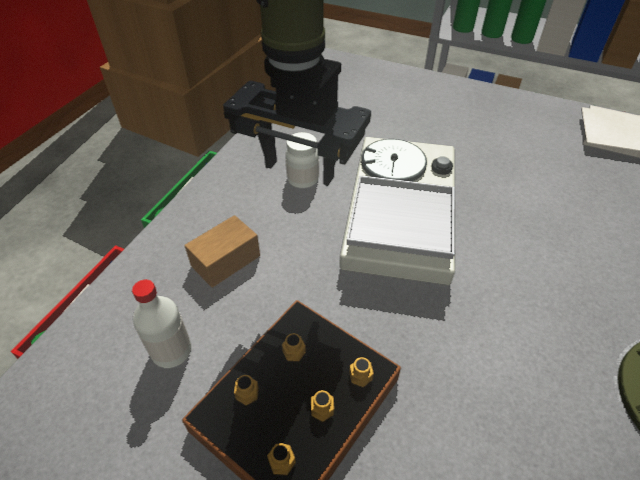

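```bash
sed -i 's/^    return d$/    if np.size(d["rotation"])==3: d["rotation"]=R.from_rotvec(d["rotation"]).as_matrix()\n    return d/' h.py
python3 - <<'E'
from h import *
import pickle
D=pickle.load(open("d0.pkl","rb"))
for d in D.values():
    if np.size(d["rotation"])==3: d["rotation"]=R.from_rotvec(d["rotation"]).as_matrix()
S,T=D["scene"],D["side"]
f=lambda d,L,z:[print(p,np.round(world(d,*p,z)*1e3)[:2]) for p in L]
print("fit scene");f(S,[(460.6,237),(492.6,259),(441,271.4),(485,302.2),(539.4,283.8)],.079)
print("fit side");f(T,[(363,363),(323,397),(293,341),(245,382),(282,451)],.079)
print("pan");f(S,[(249,215),(333.8,230.2),(359,178.2)],.09);f(T,[(362,181),(456,187),(452,252),(348,245)],.09)
print("dial");f(S,[(214.2,194.6),(195.8,207.8),(214.2,210.2)],.069);f(T,[(394,157),(369,149),(370,159)],.069)
print("btn");f(S,[(235.8,169.4)],.065);f(T,[(442,161)],.065)
print("stand");f(T,[(298,303),(399,370),(185,421)],.045);f(S,[(447,235),(570,298),(380,285)],.045)
E
```

```text
fit scene
(460.6, 237) [465. 184.]
(492.6, 259) [494. 252.]
(441, 271.4) [569. 189.]
(485, 302.2) [601. 274.]
(539.4, 283.8) [515. 335.]
fit side
(363, 363) [466. 181.]
(323, 397) [497. 249.]
(293, 341) [570. 190.]
(245, 382) [602. 273.]
(282, 451) [514. 332.]
pan
(249, 215) [ 619. -168.]
(333.8, 230.2) [577. -12.]
(359, 178.2) [403. -55.]
(362, 181) [ 601. -167.]
(456, 187) [ 434. -224.]
(452, 252) [402. -62.]
(348, 245) [564.  -5.]
dial
(214.2, 194.6) [ 577. -289.]
(195.8, 207.8) [ 631. -290.]
(214.2, 210.2) [ 619. -254.]
(394, 157) [ 575. -288.]
(369, 149) [ 632. -292.]
(370, 159) [ 618. -262.]
btn
(235.8, 169.4) [ 474. -317.]
(442, 161) [ 481. -322.]
stand
(298, 303) [604. 107.]
(399, 370) [418. 152.]
(185, 421) [659. 342.]
(447, 235) [428. 150.]
(570, 298) [482. 385.]
(380, 285) [617. 103.]
```

The crops give me three things:
- **Fittings:** they stand at about (466,182), (496,250), (569,189), (601,273) and (514,333) mm.
- **Scale:** it's yawed about 0.29 rad, with the pan centre near (499,-116) and the button near (477,-320).
- **Target range:** the tabs are at about 1.2 and 1.9 rad, so I need about 310 g, or three fittings.

I'll move over and take a closer look.

```bash
python3 -m jog '[[-40,40,0,0],[-80,80,0,0],[-120,120,0,0],[-160,160,0,0],[-160,160,0,0],[-160,160,0,0],[-160,160,0,0],[-160,160,0,0]]' 0.4 20
python3 - <<'E'
from h import *
import pickle
d=cam("wrist");save(d,"pics/w1.png");pickle.dump(d,open("d1.pkl","wb"))
for P in [(466,182),(496,250),(569,189),(601,273),(514,333)]: print(pix(d,[P[0]/1e3,P[1]/1e3,.079]))
E
```

```text
time: 1.15
position: [0.4907, 0.1589, 0.1891]
tool_rot: [-2.224, -2.219, 0.001]
ft_force: [-0.3, 0.0, -1.0]
grip_width: 0.697
(np.float64(290.4055526604949), np.float64(199.9048844025791))
(np.float64(322.9602785664546), np.float64(122.54525056690389))
(np.float64(401.7176900936949), np.float64(192.2527257340872))
(np.float64(446.4896970909684), np.float64(93.79239436533587))
(np.float64(345.9165476460325), np.float64(12.628236318634066))
```

View pics/w1.png

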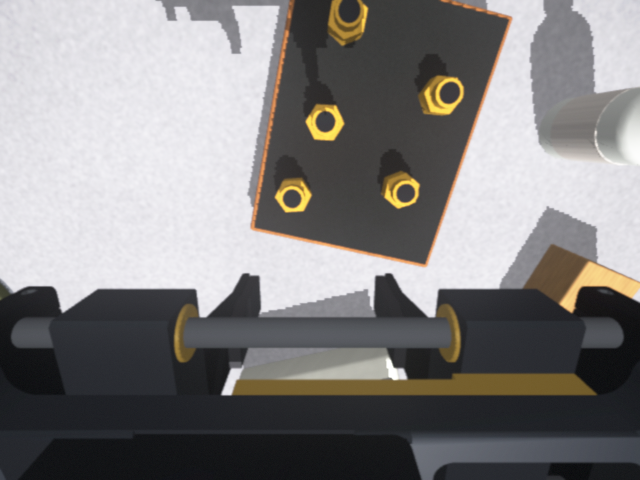

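The fittings match to within a few pixels, with collar centres at about (292,196), (324,122), (405,193), (448,93) and (349,12). I'll zoom in to see how the hexagons are turned.

Run:
```python
from h import *
import pickle
d=pickle.load(open("d1.pkl","rb"))
im=d["image"][:,:,::-1]
o=np.zeros((400,800,3),np.uint8)
for i,(u,v) in enumerate([(293,195),(324,122)]):
    o[:,400*i:400*i+400]=cv2.resize(im[v-25:v+25,u-25:u+25],(400,400),interpolation=cv2.INTER_CUBIC)
cv2.imwrite("pics/w1c.png",o)
for p in [(292.5,196),(324.5,122),(349,12)]: print(np.round(world(d,*p,.079)*1e3,1))
```

```text
[468.  185.7  79. ]
[497.3 250.4  79. ]
[516.5 333.4  79. ]
```

View pics/w1c.png

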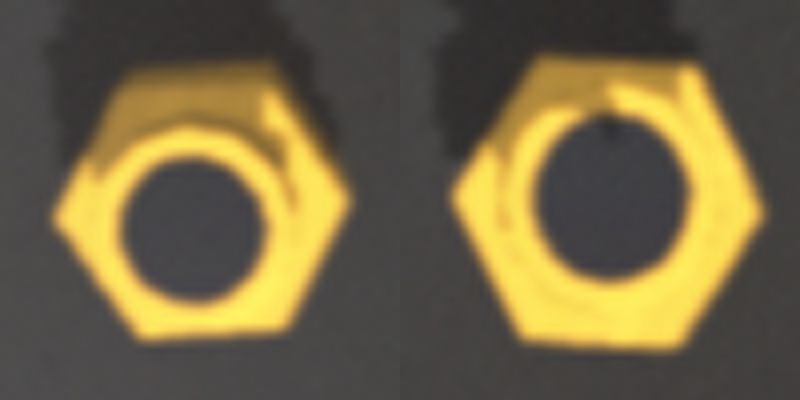

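Both hexagons have corners along world x, so flat normals lie at about ±30°. I'll twist the jaws by +0.52 rad and pick the first fitting with the TCP at z of about 50 mm.

```bash
python3 -m jog '[[-23,27,-15,0.18],[-23,27,-40,0.35],[-23,27,-60,0.52],[-23,27,-80,0.54],[-23,27,-100,0.54],[-23,27,-120,0.54],[-23,27,-138,0.54],[-23,27,-138,0.54]]' 0.4 20; python3 -m jog '[[0,0,0,0],[0,0,0,0],[0,0,0,0],[0,0,0,0],[0,0,10,0],[0,0,30,0],[0,0,65,0],[0,0,100,0]]' -0.9 20
```

```text
time: 2.2
position: [0.4659, 0.1863, 0.0499]
tool_rot: [-1.548, -2.731, 0.004]
ft_force: [-0.5, 0.5, -0.5]
grip_width: 0.705
time: 3.2
position: [0.467, 0.187, 0.1531]
tool_rot: [1.548, 2.733, 0.001]
ft_force: [0.2, 1.5, 1.3]
grip_width: 0.055
```

Run:
```python
from h import *
import pickle
a=cam("scene");w=cam("wrist")
o=np.zeros((480,800,3),np.uint8)
o[:,:]=0
o[:240,:400]=cv2.resize(a["image"][210:330,375:575],(400,240));o[240:,:320]=cv2.resize(w["image"],(320,240))
o[:,400:]=cv2.resize(w["image"][100:400,195:445],(400,480))
cv2.imwrite("pics/m2.png",o[:,:,::-1]);pickle.dump((a,w),open("d2.pkl","wb"));print(get_state()["grip_width"])
```

```text
0.05368496500098032
```

View pics/m2.png

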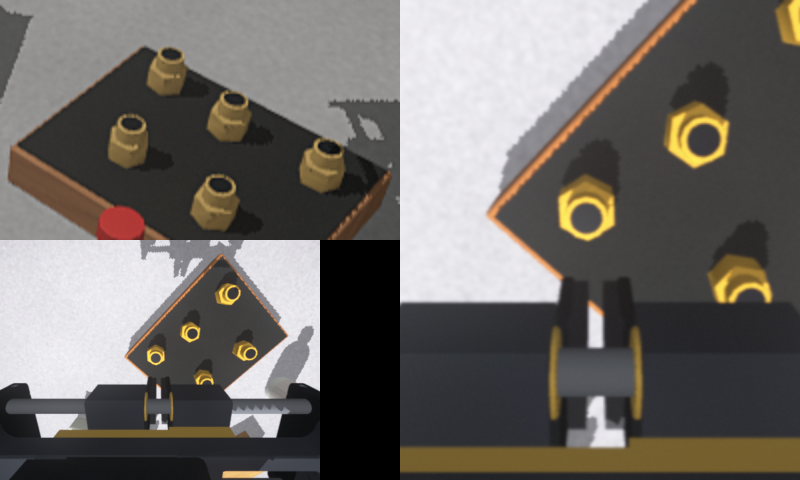

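Run:
```python
from h import *
import pickle
a,w=pickle.load(open("d2.pkl","rb"));s=get_state();p=s["position"];print(p)
print("tcp pix",pix(w,p),"below",pix(w,[p[0],p[1],.079]))
print("F1",world(w,312,236,.079),"F2",world(w,195+303*.625,100+138*.625,.079))
print("F1 scene",world(a,375+172/2,210+54/2,.079),"finger tip in wrist",world(w,313,277,p[2]))
```

```text
[0.46991365 0.18832702 0.15643915]
tcp pix (np.float64(317.51783960568565), np.float64(266.56492188192647)) below (np.float64(316.5622334062866), np.float64(232.9054211510698))
F1 [0.46796293 0.18392249 0.079     ] F2 [0.49741063 0.25155679 0.079     ]
F1 scene [0.46432881 0.18494317 0.079     ] finger tip in wrist [0.47113382 0.18065068 0.15643915]
```

F1 is still directly under the tool. The fingers move at about 57 mm/s, so I lifted before they had closed. I'll retry with a full second for closing.

```bash
python3 -m jog '[[0,0,-20,0],[0,0,-40,0],[0,0,-60,0],[0,0,-60,0],[0,0,-60,0],[0,0,-60,0],[0,0,-60,0],[0,0,-60,0]]' 0.4 20; python3 -m jog '[[0,0,-10,0],[0,0,-20,0],[0,0,-30,0],[0,0,-40,0],[0,0,-40,0],[0,0,-40,0],[0,0,-40,0],[0,0,-40,0]]' 0.4 20;  python3 -m jog '[[0,0,0,0],[0,0,0,0],[0,0,0,0],[0,0,0,0],[0,0,0,0],[0,0,0,0],[0,0,0,0],[0,0,0,0]]' -0.9 20
```

```text
time: 4.3
position: [0.4672, 0.1871, 0.0917]
tool_rot: [1.548, 2.733, 0.001]
ft_force: [-0.6, 0.2, -0.3]
grip_width: 0.697
time: 5.3
position: [0.4673, 0.1871, 0.0517]
tool_rot: [1.548, 2.733, 0.001]
ft_force: [0.2, -0.0, -0.7]
grip_width: 0.703
time: 6.3
position: [0.467, 0.187, 0.0514]
tool_rot: [1.548, 2.733, 0.0]
ft_force: [-0.2, -0.1, -1.1]
grip_width: 0.056
```

Run:
```python
from h import *
import pickle
a=cam("scene");b=cam("side");w=cam("wrist")
o=np.zeros((600,800,3),np.uint8)
o[:300,:400]=cv2.resize(a["image"][180:330,375:575],(400,300));o[300:,:400]=cv2.resize(b["image"][290:440,240:440],(400,300))
o[:,400:]=cv2.resize(w["image"][80:380,220:420],(400,600))
cv2.imwrite("pics/m3.png",o[:,:,::-1]);pickle.dump((a,b,w),open("d3.pkl","wb"))
```

```text
(no output)
```

View pics/m3.png

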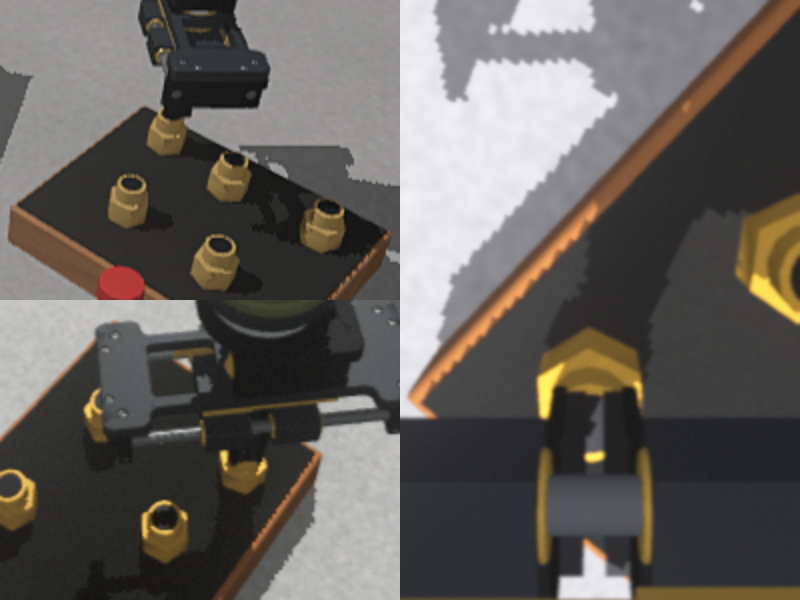

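Run:
```python
from h import *
import pickle
a,b,w=pickle.load(open("d3.pkl","rb"));D=pickle.load(open("d0.pkl","rb"))
S=D["scene"];S["rotation"]=R.from_rotvec(S["rotation"]).as_matrix()
T=D["side"];T["rotation"]=R.from_rotvec(T["rotation"]).as_matrix()
for z in(.19,.21,.23):
  for x in (.6,.7): print(z,x,"scene",np.round(pix(S,[x,0,z])),"side",np.round(pix(T,[x,0,z])))
for z in(.05,.079,.1): print(z,"now scene",np.round(pix(a,[.467,.187,z])),"side",np.round(pix(b,[.467,.187,z])))
s=get_state();print(s["position"],s["ft_force"],D["wrist"]["tool_from_camera"])
```

```text
0.19 0.6 scene [334. 191.] side [328. 197.]
0.19 0.7 scene [300. 223.] side [270. 179.]
0.21 0.6 scene [334. 181.] side [328. 187.]
0.21 0.7 scene [300. 212.] side [270. 170.]
0.23 0.6 scene [334. 170.] side [328. 177.]
0.23 0.7 scene [299. 201.] side [268. 160.]
0.05 now scene [459. 251.] side [359. 376.]
0.079 now scene [462. 238.] side [361. 366.]
0.1 now scene [463. 229.] side [362. 359.]
[0.46702541 0.18699975 0.05140934] [ 0.13823687 -0.23757242 -0.12148831] [[ 8.17703956e-04 -9.57427859e-01 -2.88671486e-01  7.88036914e-02]
 [ 9.99999423e-01  5.81819772e-04  9.02939979e-04 -3.37232972e-04]
 [-6.96545112e-04 -2.88672058e-01  9.57427782e-01 -1.95731472e-01]
 [ 0.00000000e+00  0.00000000e+00  0.00000000e+00  1.00000000e+00]]
```

The fingertips in the scene and side views sit about 32 mm above the reported TCP. So at reported z = 51 they closed just above the fitting, which ends at z = 79. I don't need contact to confirm this. I'll use "tip z = reported z + 32 mm" from here, go lower, and watch the force.

```bash
python3 -m jog '[[0,0,2,0],[0,0,2,0],[0,0,2,0],[0,0,2,0],[0,0,2,0],[0,0,2,0],[0,0,2,0],[0,0,2,0]]' 0.4 20; python3 -m jog '[[0,0,-8,0],[0,0,-16,0],[0,0,-22,0],[0,0,-26,0],[0,0,-29,0],[0,0,-29,0],[0,0,-29,0],[0,0,-29,0]]' 0.4 20;  python3 -m jog '[[0,0,0,0],[0,0,0,0],[0,0,0,0],[0,0,0,0],[0,0,0,0],[0,0,0,0],[0,0,0,0],[0,0,0,0]]' -0.9 20
```

```text
time: 7.45
position: [0.467, 0.187, 0.0534]
tool_rot: [1.548, 2.733, 0.0]
ft_force: [-0.2, 0.3, 0.1]
grip_width: 0.695
time: 8.45
position: [0.4673, 0.1871, 0.0246]
tool_rot: [1.548, 2.733, 0.001]
ft_force: [-0.2, -0.3, -0.6]
grip_width: 0.697
time: 9.45
position: [0.467, 0.1869, 0.0244]
tool_rot: [-1.549, -2.733, 0.0]
ft_force: [-0.7, -0.7, 0.8]
grip_width: 0.385
```

The fingers stopped at about 33 mm, so the fitting is gripped. Lifting and carrying it to the far end of the pan, around (513,-164).

```bash
python3 -m jog '[[0,0,15,0],[0,0,40,0],[0,0,70,0],[5,-20,90,0],[11,-70,100,0],[18,-120,100,0],[25,-170,100,0],[31,-220,100,0]]' -0.9 20; python3 -m jog '[[7,-45,0,0],[13,-90,0,0],[15,-131,0,0],[15,-131,0,0],[15,-131,-15,0],[15,-131,-30,0],[15,-131,-40,0],[15,-131,-40,0]]' -0.9 20
python3 - <<'E'
from h import *
a=cam("scene");b=cam("side")
o=np.zeros((600,800,3),np.uint8)
o[:300,:500]=cv2.resize(a["image"][150:270,165:365],(500,300),interpolation=cv2.INTER_CUBIC)
o[300:,:500]=cv2.resize(b["image"][140:290,310:560],(500,300),interpolation=cv2.INTER_CUBIC)
cv2.imwrite("pics/m4.png",o[:,:500,::-1])
E
```

```text
time: 10.45
position: [0.4986, -0.0345, 0.1256]
tool_rot: [1.547, 2.732, 0.002]
ft_force: [0.8, 0.5, -0.4]
grip_width: 0.384
time: 11.45
position: [0.512, -0.1631, 0.083]
tool_rot: [-1.546, -2.732, 0.001]
ft_force: [0.5, 0.3, -0.8]
grip_width: 0.388
```

View pics/m4.png

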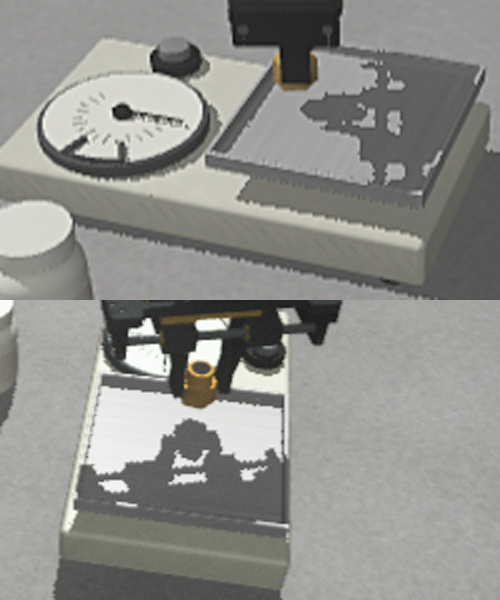

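The fitting is held upright over the pan's dial end. Now I'll lower it to about 1.5 mm above the floor and release it.

```bash
python3 -m jog '[[0,0,-6,0],[0,0,-12,0],[0,0,-17,0],[0,0,-20,0],[0,0,-21,0],[0,0,-22,0],[0,0,-22,0],[0,0,-22,0]]' -0.9 20;  python3 -m jog '[[0,0,0,0],[0,0,0,0],[0,0,0,0],[0,0,0,0],[0,0,0,0],[0,0,12,0],[0,0,30,0],[0,0,50,0]]' 0.2 20
```

```text
time: 12.55
position: [0.5131, -0.164, 0.0625]
tool_rot: [1.548, 2.733, 0.0]
ft_force: [0.6, 0.0, -1.4]
grip_width: 0.385
time: 13.55
position: [0.5134, -0.1641, 0.1143]
tool_rot: [1.548, 2.732, 0.001]
ft_force: [1.6, -0.1, -0.2]
grip_width: 0.602
```

```bash
python3 -m jog '[[0,20,10,0],[-2,75,10,0],[-4,130,10,0],[-6,185,10,0],[-9,240,10,0],[-11,295,10,0],[-13,350,10,0],[-16,400,10,-0.03]]' 0.4 20;  python3 - <<'E'
from h import *
a=cam("scene");b=cam("side")
o=np.zeros((600,800,3),np.uint8)
o[:300,:500]=cv2.resize(a["image"][150:270,165:365],(500,300),interpolation=cv2.INTER_CUBIC)
o[300:,:500]=cv2.resize(b["image"][130:250,330:530],(500,300),interpolation=cv2.INTER_CUBIC)
cv2.imwrite("pics/m5.png",o[:,:500,::-1])
E
python3 -m jog '[[0,15,-20,-0.06],[0,15,-40,-0.06],[0,15,-55,-0.06],[0,15,-70,-0.06],[0,15,-80,-0.06],[0,15,-90,-0.06],[0,15,-99,-0.06],[0,15,-99,-0.06]]' 0.4 20;python3 -m jog '[[0,0,0,0],[0,0,0,0],[0,0,0,0],[0,0,0,0],[0,0,0,0],[0,0,0,0],[0,0,0,0],[0,0,0,0]]' -0.9 20
```

```text
time: 14.55
position: [0.4975, 0.2382, 0.1243]
tool_rot: [1.589, 2.708, 0.003]
ft_force: [0.6, -0.1, -0.0]
grip_width: 0.698
time: 15.65
position: [0.4965, 0.2507, 0.0226]
tool_rot: [-1.669, -2.661, 0.002]
ft_force: [0.7, -0.5, 0.0]
grip_width: 0.703
time: 16.65
position: [0.4973, 0.2511, 0.0237]
tool_rot: [1.67, 2.661, 0.001]
ft_force: [0.6, -0.4, 2.9]
grip_width: 0.386
```

View pics/m5.png

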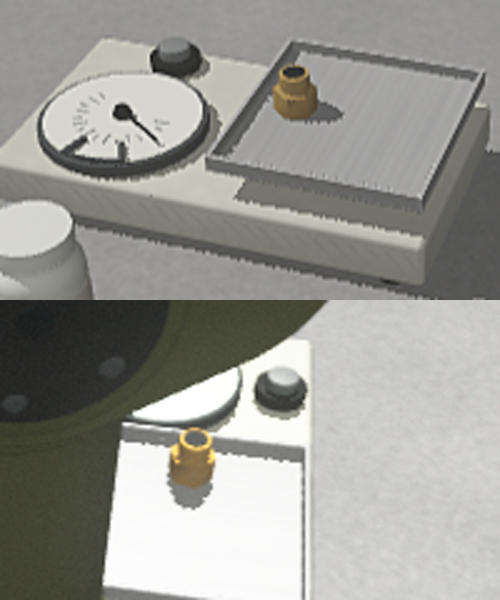

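The first fitting stands in the pan and the needle has moved off zero, well short of the tabs. The second fitting is gripped and goes to the pan centre.

```bash
python3 -m jog '[[0,0,15,0],[0,0,45,0],[0,0,80,0],[0,-30,100,0],[1,-80,100,0],[1,-130,100,0],[1,-180,100,0],[1,-230,100,0]]' -0.9 20; python3 -m jog '[[0,-45,0,0],[1,-90,0,0],[1,-137,0,0],[1,-137,0,0],[1,-137,-20,0],[1,-137,-40,0],[1,-137,-50,0],[1,-137,-55,0]]' -0.9 20; python3 -m jog '[[0,0,-3,0],[0,0,-6,0],[0,0,-9,0],[0,0,-11,0],[0,0,-11,0],[0,0,-11,0],[0,0,-11,0],[0,0,-11,0]]' -0.9 20
```

```text
time: 17.65
position: [0.4976, 0.0194, 0.124]
tool_rot: [1.669, 2.661, 0.001]
ft_force: [0.8, -0.1, -1.1]
grip_width: 0.387
time: 18.65
position: [0.4989, -0.1153, 0.0682]
tool_rot: [-1.668, -2.661, -0.0]
ft_force: [-0.0, -0.1, -0.8]
grip_width: 0.386
time: 19.65
position: [0.4991, -0.116, 0.0574]
tool_rot: [1.67, 2.661, 0.0]
ft_force: [1.0, 0.5, -1.1]
grip_width: 0.39
```

```bash
python3 -m jog '[[0,0,0,0],[0,0,0,0],[0,0,0,0],[0,0,0,0],[0,0,0,0],[0,0,12,0],[0,0,30,0],[0,0,60,0]]' 0.2 20;  python3 -m jog '[[0,20,10,0],[2,75,10,0],[4,130,10,0],[6,185,10,0],[8,240,10,0],[10,295,10,0],[12,340,10,0],[12,340,10,0]]' 0.4 20
python3 - <<'E'
from h import *
import pickle
a=cam("scene");w=cam("wrist");pickle.dump((a,w),open("d5.pkl","wb"))
d1=pickle.load(open("d1.pkl","rb"))
o=np.zeros((600,800,3),np.uint8)
o[:300,:500]=cv2.resize(a["image"][150:270,165:365],(500,300),interpolation=cv2.INTER_CUBIC)
o[:300,500:]=cv2.resize(d1["image"][165:215,377:427],(300,300),interpolation=cv2.INTER_CUBIC)
o[300:,:300]=cv2.resize(d1["image"][0:50,324:374],(300,300),interpolation=cv2.INTER_CUBIC)
o[300:,300:700]=cv2.resize(w["image"],(400,300))
cv2.imwrite("pics/m6.png",o[:,:,::-1])
E
```

```text
time: 20.65
position: [0.4987, -0.116, 0.1186]
tool_rot: [-1.669, -2.661, 0.0]
ft_force: [0.7, 0.4, 0.2]
grip_width: 0.599
time: 21.65
position: [0.5103, 0.2293, 0.1289]
tool_rot: [-1.66, -2.667, -0.005]
ft_force: [-0.9, -0.4, 0.9]
grip_width: 0.701
```

View pics/m6.png

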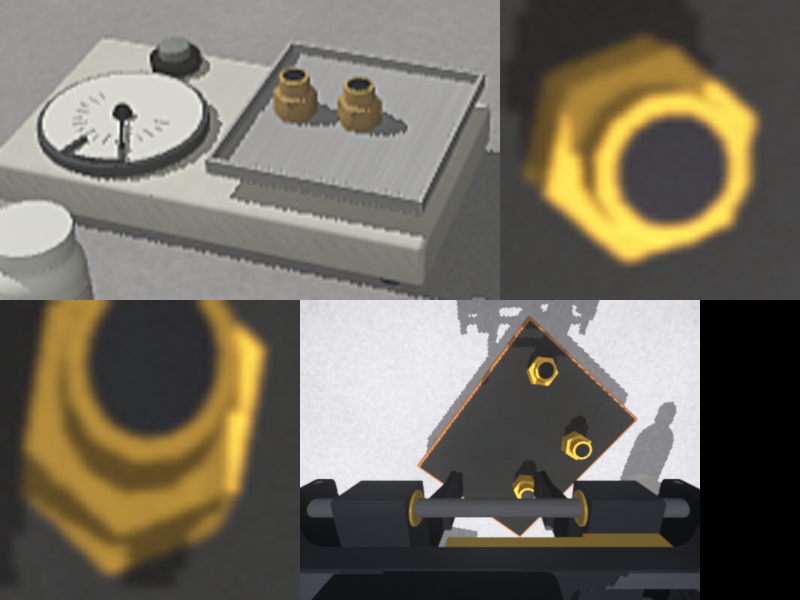

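The needle stands about at the first tab (122,150 in the crop) with two fittings, so a third of 94–126 g lands inside the range. I'll pick the third at (516,333), whose flats are near -10°, so I'll twist by -0.63.

```bash
python3 -m jog '[[1,30,0,-0.16],[3,60,0,-0.32],[5,90,0,-0.48],[5,109,0,-0.63],[5,109,-15,-0.63],[5,109,-30,-0.63],[5,109,-30,-0.63],[5,109,-30,-0.63]]' 0.4 20
python3 - <<'E'
from h import *
import pickle
s=get_state();print(s["position"],s["tool_rot"])
w=cam("wrist");im=w["image"]
hsv=cv2.cvtColor(im,cv2.COLOR_RGB2HSV);m=cv2.inRange(hsv,(15,120,70),(35,255,255));m[290:]=0
n,l,st,c=cv2.connectedComponentsWithStats(m)
for i in range(1,n):
    if st[i,4]>100: print(st[i],c[i],world(w,*c[i],.062))
a,_=pickle.load(open("d5.pkl","rb"))
c0=np.array([.576,-.288]);
for n,p in dict(n1=(228.2,207.6),n2=(165+122/2.5,150+143/2.5),tB=(165+122/2.5,150+153/2.5),tA=(165+75/2.5,150+147/2.5),c=(165+123/2.5,150+111/2.5)).items():
    v=world(a,*p,.069)[:2]-c0;print(n,v*1e3,"val",np.radians(106.3)-np.arctan2(v[1],v[0]))
E
```

```text
time: 22.75
position: [0.5164, 0.3319, 0.0973]
tool_rot: [2.413, 2.012, -0.0]
ft_force: [-0.1, -0.2, 0.4]
grip_width: 0.701
[0.51635666 0.33190322 0.09732662] [ 2.41254771e+00  2.01170922e+00 -4.93483566e-04]
[ 295  218   44   53 1353] [316.24981523 241.49076127] [0.51700952 0.33791473 0.062     ]
[415 274  44  16 522] [436.00957854 282.40229885] [0.60044775 0.28968418 0.062     ]
n1 [22.19440021 51.37515461] val 0.6922788758660028
n2 [35.67368806 26.6105415 ] val 1.2143853613540554
tB [45.97497975 35.27674545] val 1.2008015476464533
tA [58.7186913  -1.00330172] val 1.8723699140994996
c [ 0.89389688 -1.61241153] val 2.919877688389199
```

```bash
python3 -m jog '[[0,1,-15,0],[0,1,-30,0],[0,1,-45,0],[0,1,-56,0],[0,1,-66,0],[0,1,-73,0],[0,1,-73,0],[0,1,-73,0]]' 0.4 20; python3 -m jog '[[0,0,0,0],[0,0,0,0],[0,0,0,0],[0,0,0,0],[0,0,0,0],[0,0,0,0],[0,0,0,0],[0,0,0,0]]' -0.9 20
```

```text
time: 23.8
position: [0.5164, 0.3342, 0.0248]
tool_rot: [2.412, 2.013, 0.001]
ft_force: [0.6, 0.6, 0.5]
grip_width: 0.699
time: 24.8
position: [0.5161, 0.334, 0.0245]
tool_rot: [2.412, 2.013, 0.0]
ft_force: [0.2, -1.3, 2.0]
grip_width: 0.385
```

```bash
python3 -m jog '[[0,0,15,0],[0,0,45,0],[0,0,80,0],[-2,-30,100,0.1],[-6,-80,100,0.2],[-10,-130,100,0.3],[-14,-180,100,0.4],[-18,-230,100,0.45]]' -0.9 20; python3 -m jog '[[-4,-50,0,0],[-8,-100,0,0],[-12,-150,0,0],[-13,-172,0,0],[-13,-172,-20,0],[-13,-172,-40,0],[-13,-172,-50,0],[-13,-172,-55,0]]' -0.9 20; python3 -m jog '[[0,0,-4,0],[0,0,-8,0],[0,0,-11,0],[0,0,-14,0],[0,0,-14,0],[0,0,-14,0],[0,0,-14,0],[0,0,-14,0]]' -0.9 20
```

```text
time: 25.8
position: [0.4978, 0.1024, 0.1253]
tool_rot: [1.899, 2.502, 0.001]
ft_force: [1.2, -0.1, -0.6]
grip_width: 0.387
time: 26.8
position: [0.485, -0.0679, 0.0694]
tool_rot: [-1.902, -2.5, -0.0]
ft_force: [-1.5, -0.6, -0.6]
grip_width: 0.385
time: 27.8
position: [0.4851, -0.068, 0.0555]
tool_rot: [1.902, 2.5, 0.0]
ft_force: [-0.3, -0.1, -0.9]
grip_width: 0.388
```

```bash
python3 -m jog '[[0,0,0,0],[0,0,0,0],[0,0,0,0],[0,0,0,0],[0,0,0,0],[0,0,12,0],[0,0,30,0],[0,0,65,0]]' 0.2 20;  python3 -m jog '[[0,0,25,0],[0,0,25,0],[0,0,25,0],[0,0,25,0],[0,0,25,0],[0,0,25,0],[0,0,25,0],[0,0,25,0]]' -1 20
python3 - <<'E'
from h import *
a=cam("scene");w=cam("wrist")
o=np.zeros((600,800,3),np.uint8)
o[:300,:500]=cv2.resize(a["image"][150:270,165:365],(500,300),interpolation=cv2.INTER_CUBIC)
g=cv2.resize(a["image"][175:225,175:255],(480,300),interpolation=cv2.INTER_CUBIC);o[300:,:480]=g
o[200:440,500:800]=cv2.resize(w["image"],(300,240))
cv2.imwrite("pics/m7.png",o[:,:,::-1])
import pickle;pickle.dump(a,open("d7.pkl","wb"))
# height of button: best agreement scene0/side0
D=pickle.load(open("d0.pkl","rb"))
for d in D.values():
    if np.size(d["rotation"])==3: d["rotation"]=R.from_rotvec(d["rotation"]).as_matrix()
for z in(.05,.06,.065,.07,.08): print(z,world(D["scene"],235.8,169.4,z)[:2],world(D["side"],442,161,z)[:2],world(a,165+175/2.5,150+47/2.5,z)[:2])
E
```

```text
time: 28.8
position: [0.4841, -0.0679, 0.1207]
tool_rot: [-1.901, -2.499, 0.002]
ft_force: [-0.2, 0.3, -0.3]
grip_width: 0.605
time: 29.8
position: [0.485, -0.068, 0.1453]
tool_rot: [1.902, 2.5, 0.0]
ft_force: [0.2, -0.3, 0.1]
grip_width: 0.005
0.05 [ 0.45524104 -0.33333115] [ 0.48351753 -0.3414114 ] [ 0.45416259 -0.3364207 ]
0.06 [ 0.46768988 -0.32223775] [ 0.48201453 -0.32835269] [ 0.46662834 -0.32527886]
0.065 [ 0.4739143  -0.31669105] [ 0.48126302 -0.32182334] [ 0.47286121 -0.31970795]
0.07 [ 0.48013873 -0.31114435] [ 0.48051152 -0.31529398] [ 0.47909409 -0.31413703]
0.08 [ 0.49258757 -0.30005095] [ 0.47900852 -0.30223527] [ 0.49155984 -0.30299519]
```

View pics/m7.png

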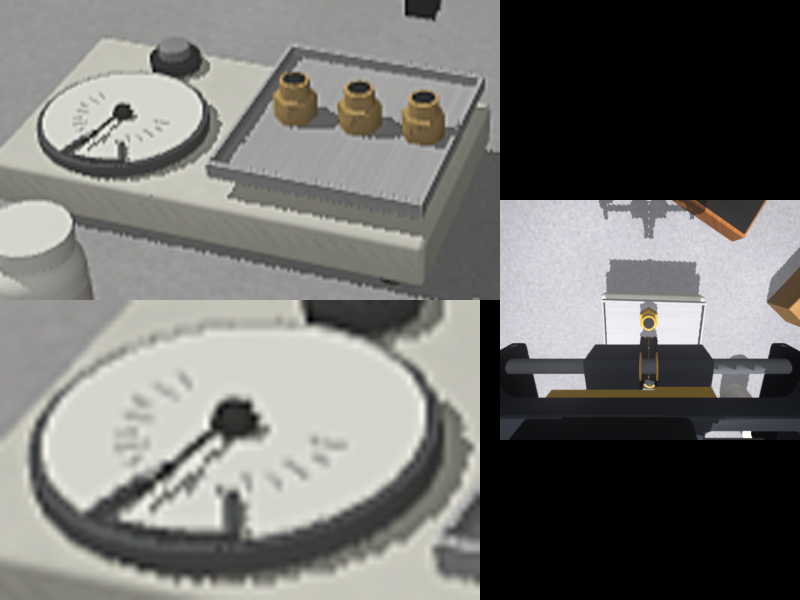

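The needle has moved up close to the second tab, and this oblique view can't settle which side it's on. I've used all my views, so I'll measure it numerically with the wrist camera from above the dial.

```bash
python3 -m jog '[[18,-46,0,0],[36,-93,0,0],[54,-140,0,0],[72,-186,0,0],[90,-232,0,0],[107,-278,0,0],[107,-278,0,0],[107,-278,0,0]]' -1 20
cat > dial.py <<'E'
from h import *
import pickle
w=cam("wrist");pickle.dump(w,open("d8.pkl","wb"));im=w["image"]
print("dial/button guess pix",pix(w,[.576,-.288,.069]),pix(w,[.477,-.319,.066]))
# refine dial centre: dark hub near guess
g=cv2.cvtColor(im,cv2.COLOR_RGB2GRAY)
u,v=pix(w,[.576,-.288,.069]);u,v=int(u),int(v)
sub=(g[v-12:v+13,u-12:u+13]<90).astype(np.uint8)
n,l,st,c=cv2.connectedComponentsWithStats(cv2.erode(sub,np.ones((3,3))))
for i in range(1,n): print("hub",st[i,4],c[i]+[u-12,v-12],world(w,*(c[i]+[u-12,v-12]),.070))
E
python3 dial.py
```

```text
time: 30.9
position: [0.5919, -0.3453, 0.1448]
tool_rot: [-1.901, -2.499, -0.001]
ft_force: [-0.0, -0.0, -0.5]
grip_width: -0.002
dial/button guess pix (np.float64(317.16172347552265), np.float64(162.73139471428297)) (np.float64(189.3639714835263), np.float64(166.71454439909581))
hub 180 [317.85555556 167.84444444] [ 0.57758743 -0.29163973  0.07      ]
```

```bash
cat > polar.py <<'E'
from h import *
import pickle
w=pickle.load(open("d8.pkl","rb"));g=cv2.cvtColor(w["image"],cv2.COLOR_RGB2GRAY).astype(np.float32)
c=np.array([.5776,-.2916])
th=np.arange(0,2.9,.05);yaw=.285
print("val: darkness at r=15..65mm step 5")
for t in th:
    a=yaw+np.pi/2-t;r=[]
    for rr in np.arange(15,70,5):
        p=pix(w,[c[0]+rr/1e3*np.cos(a),c[1]+rr/1e3*np.sin(a),.070])
        r.append(int(cv2.getRectSubPix(g,(1,1),(float(p[0]),float(p[1])))[0,0]))
    print(f"{t:.2f}",*[f"{x:4d}" for x in r])
E
python3 polar.py
```

```text
val: darkness at r=15..65mm step 5
0.00  238  238  238  161  132  176  144  189  142  203   74
0.05  237  238  238  116  114  144  143  144  142  142   57
0.10  237  237  238  141  144  144  143  144  143  142   59
0.15  238  238  237  144  145  143  143  143  143  141   60
0.20  238  238  236  145  146  163  162  172  187  142   60
0.25  238  238  237  145  149  235  236  237  237  201   59
0.30  238  237  235  208  177  238  237  237  237  236   60
0.35  238  238  237  236  236  238  237  237  237  236   62
0.40  238  237  238  238  238  238  237  237  237  236   66
0.45  238  237  238  237  237  238  238  237  237  237   79
0.50  238  238  238  226  228  237  237  237  237  236   80
0.55  238  238  237  176  171  236  237  237  237  236   82
0.60  238  238  237  231  234  238  237  237  237  236   84
0.65  238  238  237  237  237  237  237  237  237  237   85
0.70  238  238  237  237  237  237  237  237  237  236   84
0.75  238  238  237  237  232  237  237  237  237  236   84
0.80  238  238  237  237  181  236  237  237  237  236   86
0.85  238  238  238  238  234  237  237  237 
[... 1714 characters left out ...]
  238  186  231  239  239  238  238   96
2.35  238  238  238  238  229  239  238  239  239  238   98
2.40  239  238  238  239  239  239  239  239  238  239   98
2.45  238  238  239  238  238  239  240  239  239  238  100
2.50  238  239  239  233  235  239  239  239  239  239   92
2.55  238  239  238  186  182  232  239  239  239  239   95
2.60  238  238  239  222  231  238  240  239  240  239   99
2.65  238  238  239  238  239  239  240  240  240  240   96
2.70  238  239  239  239  239  240  240  240  240  240   98
2.75  239  239  239  239  233  238  240  239  240  240   94
2.80  239  239  239  239  190  231  240  240  240  240   99
2.85  238  239  239  239  233  239  239  240  240  240  100
```

The wrist view is clear. The needle is at 1.80 and the tabs at 1.175 and 1.925, and their 0.75 spacing is correct, so the weight is inside the range by 0.12 rad. The button is near (480,-314), so I'll approach it.

```bash
python3 -m jog '[[-50,14,0,0],[-100,28,0,0],[-112,32,0,0],[-112,32,-25,0],[-112,32,-50,0],[-112,32,-75,0],[-112,32,-90,0],[-112,32,-95,0]]' -1 20; python3 -m jog '[[0,0,-2,0],[0,0,-4,0],[0,0,-6,0],[0,0,-7,0],[0,0,-8,0],[0,0,-9,0],[0,0,-10,0],[0,0,-10,0]]' -1 20
```

```text
time: 31.95
position: [0.4803, -0.3132, 0.0499]
tool_rot: [-1.9, -2.501, -0.0]
ft_force: [0.3, 0.4, 0.7]
grip_width: 0.006
time: 32.95
position: [0.48, -0.314, 0.0403]
tool_rot: [-1.902, -2.5, -0.0]
ft_force: [1.0, 0.1, -0.1]
grip_width: 0.007
```

```bash
python3 -m jog '[[0,0,-1,0],[0,0,-2,0],[0,0,-3,0],[0,0,-4,0],[0,0,-4,0],[0,0,-4,0],[0,0,-4,0],[0,0,-4,0]]' -1 20
python3 - <<'E'
from h import *
print(get_state()["ft_force"])
a=cam("scene");u,v=map(int,pix(a,[.48,-.314,.07]));print(u,v)
g=cv2.cvtColor(a["image"],cv2.COLOR_RGB2GRAY);print(g[v-30:v+14:2,u-16:u+18:2])
E
```

```text
time: 33.95
position: [0.4801, -0.3141, 0.0365]
tool_rot: [1.902, 2.5, 0.0]
ft_force: [-0.7, 0.1, 2.7]
grip_width: 0.003
[-0.6886476   0.0645192   2.65795742]
234 169
[[ 62  62  61  62  60  62  62  54  41 101  84  44  42  42  37 144 163]
 [ 66  67  63  61  74  62  61  39  60 104  84 104  39  41  33 168 154]
 [115  65  65  65  62  61  41  40  49 102  55 102  37  34 134 158 158]
 [ 45  44  46  48  51  46  42  41 114  58  57  95  36 123 159 153 155]
 [ 48  49  49  49  48  47  39  94  77  53  40  38 112 160 156 158 158]
 [ 41  41  41  43  44  42  38  49  59  36  40  43 159 157 158 154 154]
 [ 42  43  42  42  42  41  40  49  41  39  43  44 155 153 151 152 155]
 [ 44  42  42  42  44  45  41  39  41  41  42  43 158 156 154 153 156]
 [ 42  44  43  42  74  73  41  40  43  39  43  43 155 153 154 154 154]
 [ 43  43  41  43  45  64  43  41  43  42  45  42 158 154 153 155 156]
 [ 30  33  38  39  42  42  43  58  43  42  43  39 163 153 150 152 151]
 [165 142 126 119  86  34  42  44  43  43  44  37 169 154 153 153 154]
 [152 153 153 156 159  73  42  43  42  43  42  36 166 154 154 154 157]
 [151 150 152 152 155 109  42  44  44  44  42  37 173 151 151 153 155]
 [179 172 166 156 151 124  41  44  44  44  42  42 150 158 153 152 155]
 [195 195 196 201 197  69  77  37  38  41  42  85  42 115 154 153 154]
 [195 196 196 209  35  83 143 145 109  94  63  78  43  40 173 148 151]
 [195 196 196 215  49  50  99  90  86  86  76  52  46  39 120 208 203]
 [197 196 197 210  42  54  51  56  55  44  53  53  47  39 121 110 184]
 [196 197 198 204  27  44  47  50  50  48  47  46  42  56 119 115 114]
 [181 182 183 181 165 144  80  34  41  43  42  58  84 119 111 115 115]
 [215 215 215 216 216 220 225 213 175  88  86 117 160 157 206 160 108]]
```

Contact is starting, with Fz at about +2.7 N. I'll press on in small steps.

```bash
python3 -m jog '[[0,0,-1,0],[0,0,-2,0],[0,0,-3,0],[0,0,-4,0],[0,0,-4,0],[0,0,-4,0],[0,0,-4,0],[0,0,-4,0]]' -1 20; python3 -m jog '[[0,0,-0.5,0],[0,0,-1,0],[0,0,-1.5,0],[0,0,-2,0],[0,0,-2,0],[0,0,-2,0],[0,0,-2,0],[0,0,-2,0]]' -1 20
```

```text
time: 35.0
position: [0.4802, -0.3141, 0.0332]
tool_rot: [1.902, 2.5, 0.0]
ft_force: [-1.9, 1.2, 6.9]
grip_width: 0.007
time: 36.0
position: [0.4802, -0.3141, 0.033]
tool_rot: [1.902, 2.5, 0.001]
ft_force: [-6.0, 3.8, 17.9]
grip_width: 0.004
```

The tool stopped hard at z = 33, about 6 mm below first contact, and the force rose to 18 N, so the button is fully down. I'll release it and retreat.

```bash
python3 -m jog '[[0,0,4,0],[0,0,10,0],[0,0,25,0],[0,0,50,0],[0,0,80,0],[0,0,110,0],[0,0,112,0],[0,0,112,0]]' -1 20; python3 -m jog '[[50,-14,0,0],[100,-28,0,0],[112,-32,0,0],[112,-32,0,0],[112,-32,0,0],[112,-32,0,0],[112,-32,0,0],[112,-32,0,0]]' -1 20; python3 dial.py; python3 polar.py | awk '$1>=1.1&&$1<=2.05'
python3 - <<'E'
from h import *
import pickle
a=cam("scene");D=pickle.load(open("d7.pkl","rb"))
for n,(u,v) in dict(btn=(235,169),jar=(180,262),carton=(302,345),bottle=(425,375),fits=(460,270)).items():
    k=np.s_[v-14:v+14,u-14:u+14];print(n,np.abs(a["image"][k].astype(int)-D["image"][k]).mean())
w=pickle.load(open("d8.pkl","rb"));g=cv2.cvtColor(w["image"],cv2.COLOR_RGB2GRAY)
E
```

```text
time: 37.0
position: [0.4797, -0.3138, 0.1419]
tool_rot: [-1.902, -2.5, 0.0]
ft_force: [-0.5, 0.3, -0.7]
grip_width: 0.007
time: 38.0
position: [0.5918, -0.346, 0.1428]
tool_rot: [1.902, 2.5, 0.0]
ft_force: [0.5, -0.2, 0.4]
grip_width: 0.004
dial/button guess pix (np.float64(317.4552850900651), np.float64(161.94538110433086)) (np.float64(188.553245902389), np.float64(166.01783903897953))
hub 182 [318.08791209 166.93406593] [ 0.57749893 -0.29152756  0.07      ]
1.10  238  238  237  225  231  234  138  142  159  177   80
1.15  238  238  238  237  237  211   88   89   88   87   83
1.20  238  238  238  237  237  218   88   89   88   97   88
1.25  237  238  238  237  234  233  216  229  234  233   97
1.30  236  238  237  237  167  235  237  236  236  233   99
1.35  226  238  238  237  229  236  237  237  236  233   91
1.40  196  238  238  238  237  237  237  237  237  233   87
1.45  160  235  238  238  237  237  237  237  237  231   90
1.50  145  218  237  232  235  238  237  236  237  230   90
1.55  144  163  231  165  176  234  237  237  236  218   92
1.60  144  159  179  136  170  235  237  237  236  231   85
1.65  143  210  160  144  143  157  205  234  237  234   91
1.70  133  227  216  185  151  143  141  154  237  232   91
1.75  110  162  172  182  179  151  139  207  237  233   91
1.80   79   85   75   71   72   68   66   65  236  232   87
1.85   74   88  114  148  193  182  133  137  141  140   87
1.90  117  170  222  235  237  211   90   91   93   90   96
1.95  191  232  238  238  238  230   90   90   89   90  101
2.00  227  238  238  232  235  235  208  224  234  236   93
2.05  237  238  238  174  172  230  237  238  238  238   93
btn 1.723639455782313
jar 2.1581632653061225
carton 2.0476190476190474
bottle 2.266581632653061
fits 1.3681972789115646
```

The needle still reads 1.80 inside the tabs, the button is back up, and the jar, carton, bottle and remaining fittings haven't moved. Handing in.

```bash
python3 -c "
from bench import *
print(close_job())"
```

```text
the job is handed in; nothing more can be done
None
```

The order is weighed and handed in at about 38 s of the 72 s allowed. Three fittings stand on the pan, two are left on the stand, and the ticket button was pressed once, after the weight was right.

- **Weight:** from above, the needle rested at about 1.80 rad between tabs at about 1.175 and 1.925, both before and after the press. That leaves about 0.12 rad to the upper tab.
- **Button:** it went down about 6 mm to its stop, with force rising to about 18 N, well under the 40 N limit, and came back up. I judged this from position, force and matching camera pictures, as the button's travel can't be read directly.
- **Bystanders:** the scene pictures around the jar, carton, bottle and remaining fittings showed no change from just before the press to after it. I made no such check for the earlier moves.
- **What went wrong:** the first two grasp attempts closed on air just above the first fitting and disturbed nothing. The fingertips turned out to be about 32 mm above the reported tool point, and I allowed for that from then on.
- **What disagreed:** the oblique scene view made the needle look as if it was at the upper tab. I relied on the view from above, where the measured tab spacing matched the stated 0.75 rad.

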